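# Pack the second iced gingerbread slab over a separator board and bar the carrier

### The arm

A 6-joint arm with a two-finger parallel gripper is mounted at the origin on a cart in front of the work surface, level with it; the furniture and walls round the work are solid. World frame = base frame: x ahead of the robot, y to its left, z up, the work surface at z = 0. Lengths are in m, angles in rad, forces in N, time in s.
With the tool pointing down it reaches from about 0.35 to 0.975 m from the base axis. Payload 7.1 kg.
Tool frame: the origin (TCP) lies midway between the tips of the shut fingers; the grasp point (between the pads) lies 19 mm behind it; z points along the fingers, y is the line along which they close (so a half turn about z gives the same grasp; the last joint's range is limited). The gripper opens to 88 mm and grips with 3 to 60 N. Pads are 20 mm wide; open, the fingers measure 115 mm over their backs; the gripper's body (75 mm by 178 mm) begins 61 mm behind the grasp point.
Start: joints at [-1.291, 0.423, 1.63, -0, 1.089, -0.019], TCP at [0.184, -0.597, 0.223] pointing down, gripper open.
Joint ranges: [-3, 3], [-0.9, 2.11], [0.09, 2.58], [-1.31, 4.45], [0.11, 2.69], [-2.54, 2.54]. Speed limits (rad/s): [2.39, 2.39, 3.01, 3.14, 3.14, 3.14].

### API

Orientations are given as a unit quaternion [w, x, y, z].
In Python, from station import move_pose, movel, movej, command_gripper, wait, inverse_kinematics, read_camera, camera_info, MotionError, job_done, get_time, get_joint_pos, get_qvel, get_effort, get_tcp_pos, get_ee_rot, get_ft_force, get_ft_torque, get_grip_width, get_finger_force gives the robot as it stands. Calls block until the motion is done:
- move_pose(position, orientation): joint-space move of the TCP to a pose.
- movel(position, frame=None, v=0.15, until_force=None): straight line of the TCP; frame=None keeps the orientation; v is the mean speed in m/s. With until_force (N) it stops when the force on the tool has changed by that much, and returns True; else False.
- movej(angles): joint-space move.
- command_gripper(opening): opening from 0.0 (shut) to 1.0 (fully open); the grip force is fixed at half the most; returns when the fingers have stopped.
- wait(seconds).
- inverse_kinematics(position, orientation): joint angles nearest the present ones, or None.
- read_camera(name): name is "scene" or "top" or "wrist"; returns the picture (384x512x3 uint8, red, green, blue); there is no depth.
- camera_info(name): a dict with "intrinsics" (3x3 intrinsics, pixels), "T" (4x4, takes a point from camera to world coordinates); the wrist camera has in their place "tool_from_camera" (4x4, takes a point from camera to tool coordinates, whose origin is the TCP and whose axes are the flange's). Camera axes: x right, y up, looking along -z (the intrinsics and any distortion apply to the point x, -y, -z); pixel columns grow to the right and rows downward; lengths in m; the calibration is good to about 2 mm. A picture is of the moment at which its call begins: read the wrist's pose just before it. camera_info takes no time and is no camera call.
A pose or a line that the arm cannot do raises MotionError and nothing moves.
- job_done(): hands the job in; it is judged then, once.
Readings, each from a call of its own:
- get_time(): time.
- get_joint_pos(): joint angles.
- get_qvel(): joint speeds.
- get_effort(): joint torques, N m.
- get_tcp_pos(): TCP position.
- get_ee_rot(): TCP orientation.
- get_ft_force(): force on the tool from outside, world axes, zero at the start.
- get_ft_torque(): the same for the moment, N m.
- get_grip_width(): opening from 0.0 (shut) to 1.0 (fully open).
- get_finger_force(): force on a finger pad.
Only numpy, scipy, OpenCV 4.12 (cv2) and the standard library are available. Lean on these libraries where they do the work, as an engineer would, in place of code of your own. Each camera call takes 0.05 s, during which the arm holds its last target. There are 200 camera calls.

### The job

Pack the gingerbread for transport: lay the corrugated separator board flat on the iced slab that is already in the wooden carrier, then set the rectangular iced slab from the cooling rack squarely on the board, icing up and without dropping it. Then swing the carrier's steel hold-down bar over the stack until it is fully home under the keeper. Leave the round biscuit where it lies on the rack and the packed slab in its place.

Things in the scene. Friction and masses are not known exactly. Their poses are not given: they have to be found in the camera images.
- carrier: Fixed wooden carrier, 220 x 98 mm. Origin: centre of its underside, on the table; x along it from bar pivot to keeper, y across, z up. Interior 160 (x) x 70 (y) mm round the origin, floor 9 mm up. End blocks 22 mm thick, 38.5 high; corner walls 10 thick, 35.5 high; the middle 90 mm of both long sides is open to the floor for fingers. Top 8 mm of the inner faces bevelled outward.
- packed_slab: Iced gingerbread slab that lies in the carrier from the start, 148 (x) x 60 (y) x 12 (z) mm, brown with a white iced top; origin at the centre of its underside, z up through the icing. It stays where it is, as the lowest layer.
- separator_board: Brown corrugated board, stiff, 152 (x) x 64 (y) x 5 (z) mm, lying flat on a pile of smaller white cake cards (fixed, 116 x 42 x 15 mm) so that its edges overhang by 9 to 13 mm at the sides; origin at the centre of its underside. Both faces are alike. Grip it across its 64 mm width.
- loose_slab: The second iced gingerbread slab, the same as the packed one: 148 (x) x 60 (y) x 12 (z) mm, origin at the centre of its underside, white icing on top (z). It lies on the wire cooling rack. Grip it across its 60 mm width.
- cooling_rack: Wire cooling rack, fixed, 190 (x) x 184 (y) mm, its wires' tops 18 mm above the table; origin at the centre of its underside. The rectangular slab lies on one half (y about +47 or -47 mm) and the round biscuit on the other.
- round_biscuit: Round iced biscuit, 64 mm across, 11.5 mm thick, on the cooling rack; origin at the centre of its underside. To be left alone.
- hold_bar (a joint): Angle of the carrier's hold-down bar, rad: 0 = along the carrier over the stack, home against the stop under the keeper; it grows as the bar swings out to the carrier's +y side (counter-clockwise from above), up to 2.1. Flat steel bar 18 mm wide, 5 thick, underside 40.5 mm above the table, on a stiff vertical pivot; stays where left.
- bar_pivot (a point): The bar's pivot axis, at the middle of the bar's thickness: on the carrier at x = -91 mm, y = 0, z = 43 mm. The keeper stands on the other end block, at x = +91 mm. The keeper's lip reaches 52 mm above the table.
- bar_knob (a point): Middle of the black knob on the bar: upright, 22 mm across, from 45.5 to 73.5 mm above the table, 145 mm from the pivot. This point lies 60.5 mm above the table.

How it is judged:
On the way, in this order (a step that is already met when the one before it is completed fails the run):
1. the separator board lies flat on the packed slab in the carrier, released (x of packed_slab in the frame of carrier between -0.009 and 0.009 m and y of packed_slab in the frame of carrier between -0.008 and 0.008 m and z of packed_slab in the frame of carrier between 0.0065 and 0.0115 m and angle between each of packed_slab, separator_board's own z axis and vertical below 0.04 rad and angle between the x axis of packed_slab and the x axis of carrier, either way round below 0.12 rad and x of separator_board in the frame of carrier between -0.007 and 0.007 m and y of separator_board in the frame of carrier between -0.006 and 0.006 m and z of separator_board in the frame of carrier between 0.0185 and 0.0235 m and angle between the x axis of separator_board and the x axis of carrier, either way round below 0.09 rad and contact force between the fingers and separator_board below 0.1 N), for 0.2 s.
2. the second slab lies flat on the board, icing up, released (x of packed_slab in the frame of carrier between -0.009 and 0.009 m and y of packed_slab in the frame of carrier between -0.008 and 0.008 m and z of packed_slab in the frame of carrier between 0.0065 and 0.0115 m and angle between each of packed_slab, separator_board, loose_slab's own z axis and vertical below 0.04 rad and angle between the x axis of each of packed_slab, loose_slab and the x axis of carrier, either way round below 0.12 rad and x of separator_board in the frame of carrier between -0.007 and 0.007 m and y of separator_board in the frame of carrier between -0.006 and 0.006 m and z of separator_board in the frame of carrier between 0.0185 and 0.0235 m and angle between the x axis of separator_board and the x axis of carrier, either way round below 0.09 rad and x of loose_slab in the frame of carrier between -0.009 and 0.009 m and y of loose_slab in the frame of carrier between -0.008 and 0.008 m and z of loose_slab in the frame of carrier between 0.0235 and 0.0285 m and contact force between the fingers and loose_slab below 0.1 N), for 0.2 s.
3. the hold-down bar is home under the keeper over the stack (x of loose_slab in the frame of carrier between -0.009 and 0.009 m and y of loose_slab in the frame of carrier between -0.008 and 0.008 m and z of loose_slab in the frame of carrier between 0.0235 and 0.0285 m and angle between loose_slab's own z axis and vertical below 0.04 rad and angle between the x axis of loose_slab and the x axis of carrier, either way round below 0.12 rad and value of joint hold_bar below 0.05 rad), for 0.2 s.
At the end, for the whole second after the job is handed in: In the carrier lie the packed slab, on it the board, on it the second slab: undersides 9, 21, 26 mm above the table (2.5 mm), level, centred (slabs 9 x 8 mm, 0.12 rad; board 7 x 6 mm, 0.09 rad), icing up, at rest; bar within 0.05 rad of home; round biscuit moved under 30 mm (all of step 3 and x of packed_slab in the frame of carrier between -0.009 and 0.009 m and y of packed_slab in the frame of carrier between -0.008 and 0.008 m and z of packed_slab in the frame of carrier between 0.0065 and 0.0115 m and angle between each of packed_slab, separator_board's own z axis and vertical below 0.04 rad and angle between the x axis of packed_slab and the x axis of carrier, either way round below 0.12 rad and x of separator_board in the frame of carrier between -0.007 and 0.007 m and y of separator_board in the frame of carrier between -0.006 and 0.006 m and z of separator_board in the frame of carrier between 0.0185 and 0.0235 m and angle between the x axis of separator_board and the x axis of carrier, either way round below 0.09 rad and linear speed of loose_slab below 0.02 m/s and distance of round_biscuit from where it was at the start of the episode below 0.03 m); the robot touches nothing.
It fails at once if the second slab is dropped (falls out of the fingers by more than about 2 cm) (linear speed of loose_slab above 0.6 m/s and contact force between the fingers and loose_slab below 0.1 N).
It fails at once if the round biscuit is moved by more than 3 cm (distance of round_biscuit from where it was at the start of the episode above 0.03 m).
It fails at once if the packed slab is lifted or pushed out of its place (z of packed_slab in the frame of carrier above 0.02 m or distance of packed_slab from where it was at the start of the episode above 0.02 m).
It also fails if it takes over 67 s, if anything falls off the work surface, if the arm or the gripper's body presses on something with over 40 N, if the wrist force passes 120 N, or if a joint passes its speed limit or range.

## Working session

There is one attempt and no reset: what is moved stays moved. The work goes in short steps, each a Python script; the robot and the scene stay as the last script left them, time stands still between calls to the robot, and variables do not carry over. Pictures are saved under pics/ and viewed, at most 13 in all, crops included, and the job is handed in when it is done.

```bash
mkdir -p pics; python3 - <<'E'
from station import *
import cv2
for n in("top","scene"):
    im=read_camera(n); cv2.imwrite(f"pics/{n}0.png",cv2.cvtColor(im,cv2.COLOR_RGB2BGR))
    print(n,camera_info(n))
print(camera_info("wrist"),get_time(),get_tcp_pos(),get_ee_rot())
E
```

```text
top {'intrinsics': array([[462.92979472,   0.        , 254.09923753],
       [  0.        , 462.92979472, 186.27307267],
       [  0.        ,   0.        ,   1.        ]]), 'T': array([[-0.02257651,  0.98975254, -0.14099722,  0.38115396],
       [-0.99972586, -0.02322585, -0.00296122, -0.02604866],
       [-0.00620566,  0.14089172,  0.99000556,  1.30339034],
       [ 0.        ,  0.        ,  0.        ,  1.        ]])}
scene {'intrinsics': array([[490.02095405,   0.        , 251.38751149],
       [  0.        , 490.02095405, 192.39964305],
       [  0.        ,   0.        ,   1.        ]]), 'T': array([[-0.7789059 ,  0.32818566, -0.53441536, -0.28888219],
       [-0.62690356, -0.38401322,  0.6778833 ,  1.08986427],
       [ 0.01724902,  0.86303419,  0.50485092,  0.88223255],
       [ 0.        ,  0.        ,  0.        ,  1.        ]])}
{'intrinsics': array([[291.24190744,   0.        , 256.04790666],
       [  0.        , 291.24190744, 191.53683973],
       [  0.        ,   0.        ,   1.        ]]), 'tool_from_camera': array([[-1.93723240e-05,  9.66890472e-01,  2.55191720e-01,
         6.89322940e-02],
       [ 9.99999924e-01,  1.18137235e-04, -3.71694837e-04,
         1.03799787e-03],
       [-3.89535841e-04,  2.55191693e-01, -9.66890401e-01,
        -1.61691793e-01],
       [ 0.00000000e+00,  0.00000000e+00,  0.00000000e+00,
         1.00000000e+00]])} 0.1 [ 0.18387559 -0.59682239  0.22199519] [-6.70650480e-04  9.88860670e-01  1.48842597e-01 -8.42946869e-05]
```

View pics/top0.png

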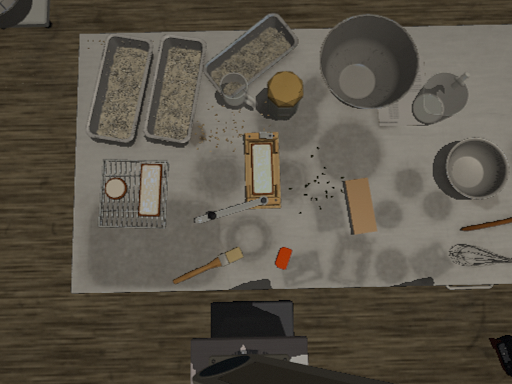

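View pics/scene0.png

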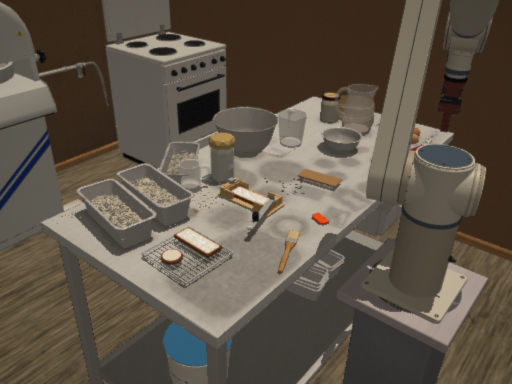

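The top view shows the carrier at (262,170) with its pivot at (263,201) and keeper at (266,136). The bar knob is at (211,216), the board at (360,206), the loose slab at (150,190) and the round biscuit at (116,188). Next I'll convert these to world positions and take close wrist views.

```bash
cat > h.py <<'E'
from station import *
import numpy as np, cv2
from scipy.spatial.transform import Rotation as R
def unproj(px,z,K,T):
    px=np.atleast_2d(px).astype(float)
    d=np.c_[(px[:,0]-K[0,2])/K[0,0],-(px[:,1]-K[1,2])/K[1,1],-np.ones(len(px))]@T[:3,:3].T
    return T[:3,3]+d*((z-T[2,3])/d[:,2])[:,None]
def proj(P,K,T):
    c=(np.atleast_2d(P)-T[:3,3])@T[:3,:3]
    return np.c_[K[0,2]+K[0,0]*c[:,0]/-c[:,2],K[1,2]-K[1,1]*c[:,1]/-c[:,2]]
def tooldown(yaw):  # tool z down, tool x along world yaw
    q=(R.from_euler('z',yaw)*R.from_euler('x',np.pi)).as_quat(); return [q[3],q[0],q[1],q[2]]
def wristT():
    p=get_tcp_pos();q=get_ee_rot();T=np.eye(4)
    T[:3,:3]=R.from_quat([q[1],q[2],q[3],q[0]]).as_matrix();T[:3,3]=p
    return T@camera_info("wrist")["tool_from_camera"]
def shot(name):
    T=wristT();im=read_camera("wrist");np.savez(f"pics/{name}.npz",im=im,T=T)
    cv2.imwrite(f"pics/{name}.png",cv2.cvtColor(im,cv2.COLOR_RGB2BGR));return im,T
KW=camera_info("wrist")["intrinsics"]
E
python3 - <<'E'
from h import *
c=camera_info("top");K,T=c["intrinsics"],c["T"]
for n,p,z in[("carrier",(262,170),.02),("pivot",(263.5,201),.043),("keep",(266,136),.05),("knob",(211,216),.0605),("board",(360,206),.02),("slab",(150,190),.03),("bisc",(116,188),.03),("rack",(134,194),.018),("jar",(285,88),.1)]:
    print(n,unproj(p,z,K,T)[0].round(3))
# views
def cam_over(x,y,yaw,h=.28):
    # camera boresight hits table ~ (0.069+0.26*~) ahead: place tcp so that target is centred
    d=.0689-(h+.1617)*.0   # camera looks back toward the TCP axis
    off=.0689-.264*(h+.1617-.02)
    R2=np.array([np.cos(yaw),np.sin(yaw)])
    return [x-off*R2[0],y-off*R2[1],h]
for k,(n,p,z,yaw) in enumerate([("board",(360,206),.02,0.1),("carr",(262,170),.02,0.),("slab",(150,190),.03,0.)]):
    P=unproj(p,z,K,T)[0]
    for yy in(yaw,yaw+np.pi):
        try: move_pose(cam_over(P[0],P[1],yy,.2),tooldown(yy));break
        except MotionError as e: print(n,yy,e)
    im,_=shot("w_"+n); print(n,yy,get_time(),get_joint_pos().round(2) if hasattr(get_joint_pos(),'round') else get_joint_pos())
ims=[cv2.imread(f"pics/w_{n}.png") for n in("board","carr","slab")]
cv2.imwrite("pics/m1.png",cv2.resize(np.vstack([np.hstack(ims[:2]),np.hstack([ims[2],ims[2]*0])]),(800,600)))
E
```

```text
carrier [ 0.61  -0.045  0.02 ]
pivot [ 0.519 -0.047  0.043]
keep [ 0.7   -0.059  0.05 ]
knob [0.48  0.095 0.06 ]
board [ 0.502 -0.315  0.02 ]
slab [0.559 0.267 0.03 ]
bisc [0.567 0.362 0.03 ]
rack [0.55  0.315 0.018]
jar [ 0.819 -0.112  0.1  ]
board 0.1 1.775 [-0.56  0.43  1.68 -0.    1.03  0.91]
carr 0.0 2.9333 [-0.09  0.46  1.63 -0.    1.05  1.48]
slab 0.0 4.1917 [ 0.41  0.47  1.62 -0.    1.06  1.98]
```

View pics/m1.png

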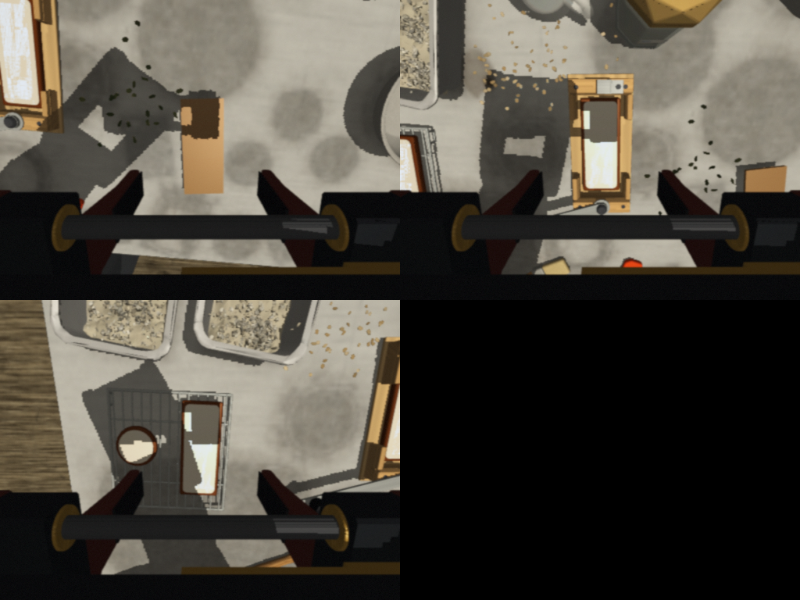

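The montage shows three things. The board is clear, with corners near (182,97)–(224,193). The carrier spans (568,75)–(632,213) with the bar leaving its lower left. The slab on the rack spans (182,400)–(222,495), with the biscuit at (136,446). I'll fit the known boxes to the saturated (brown) silhouettes.

```bash
cat >> h.py <<'E'
from scipy.optimize import minimize
def box(L,W,z0,z1): return np.array([[sx*L/2,sy*W/2,z] for sx in(-1,1) for sy in(-1,1) for z in(z0,z1)])
def fit(im,T,K,pts,x0,smin,debug=None):
    """pose (x,y,yaw) whose projected convex hull best matches the saturated blob at x0"""
    hsv=cv2.cvtColor(im,cv2.COLOR_RGB2HSV);m=((hsv[...,1]>smin)&((hsv[...,0]<25)|(hsv[...,0]>170))&(hsv[...,2]>15)).astype(np.uint8)
    m=cv2.morphologyEx(m,cv2.MORPH_OPEN,np.ones((2,2),np.uint8))
    def hullpx(p):
        c,s=np.cos(p[2]),np.sin(p[2]);P=pts@np.array([[c,s,0],[-s,c,0],[0,0,1]])+[p[0],p[1],0]
        return cv2.convexHull(proj(P,K,T).astype(np.float32))
    n,lab,st,ce=cv2.connectedComponentsWithStats(m)
    h0=cv2.fillConvexPoly(np.zeros_like(m),hullpx(x0).round().astype(int),1)
    l=1+np.argmax([((lab==i)&(h0>0)).sum() for i in range(1,n)])
    yx=np.argwhere(lab==l)[:,::-1].astype(np.int32)
    B=cv2.convexHull(yx).astype(np.float32);B=B+0  # pixel centres
    M=cv2.fillConvexPoly(np.zeros_like(m),B.astype(int),1)
    M8=cv2.resize(M,None,fx=4,fy=4,interpolation=cv2.INTER_NEAREST)
    def cost(p):
        h=hullpx(p)*4+1.5
        a=cv2.fillConvexPoly(np.zeros_like(M8),np.round(h*16).astype(int),1,shift=4)
        return (a!=M8).sum()/M8.sum()
    best=None
    for dy in(-.06,0,.06):
        s=np.array(x0,float)+[0,0,dy]
        r=minimize(cost,s,method="Nelder-Mead",options=dict(initial_simplex=s+np.vstack([np.zeros(3),np.diag([.01,.01,.08])]),xatol=1e-5,fatol=1e-5))
        if best is None or r.fun<best.fun: best=r
    if debug:
        o=cv2.cvtColor(im,cv2.COLOR_RGB2BGR);cv2.polylines(o,[hullpx(best.x).round().astype(int)],1,(0,255,0));cv2.polylines(o,[B.astype(int)],1,(255,0,255))
        cv2.imwrite(debug,o)
    return best.x,best.fun
E
cat > fits.py <<'E'
from h import *
car=np.vstack([box(220,98,0,35.5),[[sx*x,y,38.5] for sx in(-1,1) for x in(88,110) for y in(-49,49)]])/1e3
crops=[]
for n,pts,x0,s in[("board",box(.152,.064,.015,.020),(.502,-.315,.1),70),("carr",car,(.61,-.05,-.06),70),("slab",box(.148,.060,.018,.030),(.559,.267,-.05),70)]:
    d=np.load(f"pics/w_{n}.npz");x,f=fit(d["im"],d["T"],KW,pts,x0,s,f"pics/f_{n}.png")
    print(n,x.round(4),round(f,3))
    u,v=proj([[x[0],x[1],.02]],KW,d["T"])[0].astype(int);o=cv2.imread(f"pics/f_{n}.png")
    v=min(max(v,100),283);crops.append(cv2.resize(o[v-100:v+100,max(u-65,0):u+65],None,fx=2,fy=2,interpolation=cv2.INTER_NEAREST))
d=np.load("pics/w_slab.npz");hs=[c.shape[1] for c in crops];cv2.imwrite("pics/m2.png",np.hstack(crops))
E
python3 fits.py
```

```text
board [ 0.5032 -0.3225  0.1172] 0.033
carr [ 0.6104 -0.048   0.0027] 0.125
slab [ 0.5599  0.2636 -0.0426] 0.017
```

View pics/m2.png

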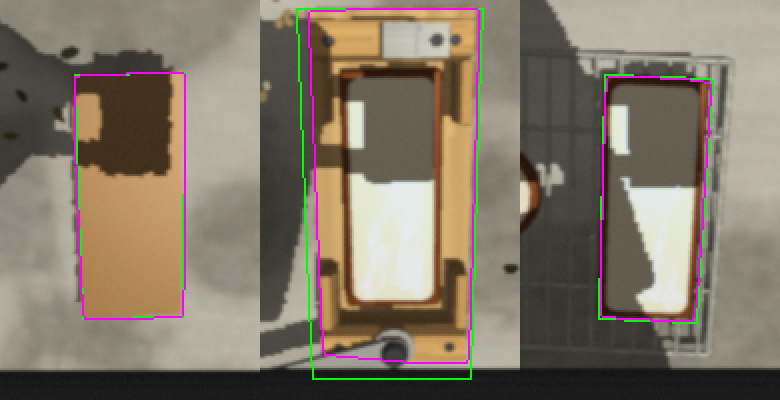

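Board and slab fits are tight (cost 0.03 and 0.02). The carrier model was too large above the base: its walls stand inside the 220x98 base plate. I'll refit it as a base plus a 204x90 upper part and check against the pivot, inner corners and knob.

```bash
python3 - <<'E'
from h import *
car=np.vstack([box(220,98,0,9),box(204,90,9,38.5)])/1e3
d=np.load("pics/w_carr.npz");im,T=d["im"],d["T"]
for s in(60,80,100):
    x,f=fit(im,T,KW,car,(.61,-.05,-.04),s,"pics/f_carr.png");print(s,x.round(4),round(f,3))
ps,f=fit(im,T,KW,box(.148,.06,.009,.021),(.61,-.05,-.04),160,None);print("packed",ps.round(4),round(f,3))
o=cv2.resize(cv2.imread("pics/f_carr.png")[80:290,150:350],None,fx=3.8,fy=2.85*1,interpolation=cv2.INTER_CUBIC)
c,s_=np.cos(x[2]),np.sin(x[2])
def W(P):P=np.atleast_2d(P)/1e3;return np.c_[x[0]+c*P[:,0]-s_*P[:,1],x[1]+s_*P[:,0]+c*P[:,1],P[:,2]]
for p in[(-91,0,45),(91,0,52),(80,35,35.5),(80,-35,35.5),(-80,35,35.5),(-80,-35,35.5),(45,45,35.5),(-45,-45,35.5),(45,-45,35.5),(-45,45,35.5)]:
    u,v=proj(W(p),KW,T)[0];cv2.drawMarker(o,(int((u+.5-150)*3.8),int((v+.5-80)*2.85)),(255,0,0),0,14,1)
cv2.imwrite("pics/m3.png",o)
c=camera_info("top")
for P in [W((-91,0,43)),W((91,0,50))]:print(P.round(4),proj(P,c["intrinsics"],c["T"]).round(1))
E
```

```text
60 [ 0.6123 -0.0505  0.0026] 0.029
80 [ 0.6124 -0.0503  0.0092] 0.02
100 [ 0.6122 -0.0502  0.0043] 0.022
packed [ 0.6136 -0.0507  0.0136] 2.249Traceback (most recent call last):
  File "<stdin>", line 14, in <module>
  File "<stdin>", line 9, in W
TypeError: unsupported operand type(s) for *: 'dict' and 'float'
```

View pics/m3.png

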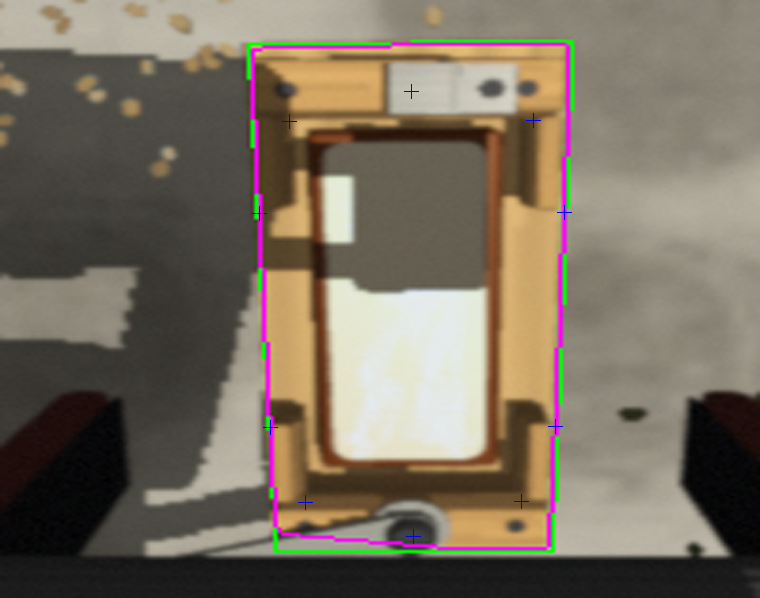

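The carrier fit is good: inner corners and pivot line up, giving (0.6124, -0.0503, yaw 0.006). Now pick the board and place it.

```bash
cat >> h.py <<'E'
CAR=(.6124,-.0503,.006)
E
python3 - <<'E'
from h import *
b=(.5032,-.3225,.1172)
q=tooldown(b[2]);qc=tooldown(CAR[2])
command_gripper(1.0)
move_pose([b[0],b[1],.12],q)
print(movel([b[0],b[1],.0055],v=.08,until_force=8),get_tcp_pos())
command_gripper(0.0)
print("w",get_grip_width()*88,get_finger_force())
movel([b[0],b[1],.12],v=.12)
print("w",get_grip_width()*88,get_finger_force(),get_ft_force())
move_pose([CAR[0],CAR[1],.13],qc)
movel([CAR[0],CAR[1],.055],v=.1)
shot("hold")
print("w",get_grip_width()*88,get_finger_force(),get_time())
E
```

```text
False [ 0.50354934 -0.3227148   0.0060122 ]
w 63.6737825333962 30.000486373901367
w 63.46910906263257 30.00001072883606 [-0.76463055 -0.28643826 -0.68615367]
w 63.28959067834021 29.999858736991882 11.825
```

View pics/hold.png

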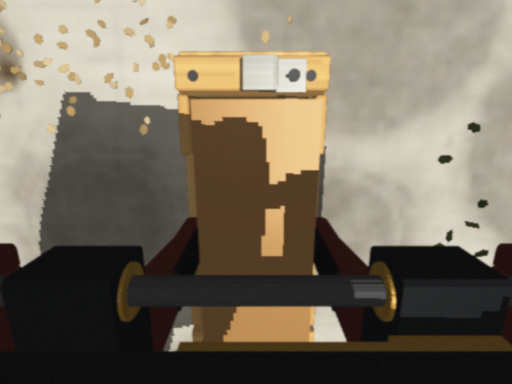

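The board is held. Its far edge runs from (190,97) to (326,97) and it lines up with the carrier block at (176–328, 55–92). I'll check that edge numerically, then lower.

```bash
python3 - <<'E'
from h import *
T=np.load("pics/hold.npz")["T"]
print("board edge",unproj([(190,97),(326,97)],.0695,KW,T).round(4),"expected x",CAR[0]+.076)
print("block outer",unproj([(176,57),(328,55)],.0385,KW,T).round(4),"expected x",CAR[0]+.102)
# lower onto the slab
print(movel([CAR[0],CAR[1],.0125],v=.05,until_force=5),get_tcp_pos(),get_ft_force())
command_gripper(1.0)
movel([CAR[0],CAR[1],.12],v=.12)
# view as before
move_pose([.61-.0689+.264*.34-.0,-.05,.2],tooldown(0))
im,T=shot("w_c2")
x,f=fit(im,T,KW,box(.152,.064,.021,.026),CAR,70,"pics/f_c2.png");print(x,f,get_time())
o=cv2.resize(cv2.imread("pics/f_c2.png")[80:290,150:350],None,fx=2.85,fy=2.85);cv2.imwrite("pics/m4.png",o)
E
```

```text
board edge [[ 0.6902 -0.0192  0.0695]
 [ 0.6906 -0.0849  0.0695]] expected x 0.6884
block outer [[ 0.7134 -0.0057  0.0385]
 [ 0.715  -0.0916  0.0385]] expected x 0.7144
True [ 0.61208932 -0.05021944  0.02104309] [-1.96663078 -0.38261365  9.09135647]
[ 0.64526149 -0.0638      0.03270544] 0.4915481053669531 14.5167
```

View pics/m4.png

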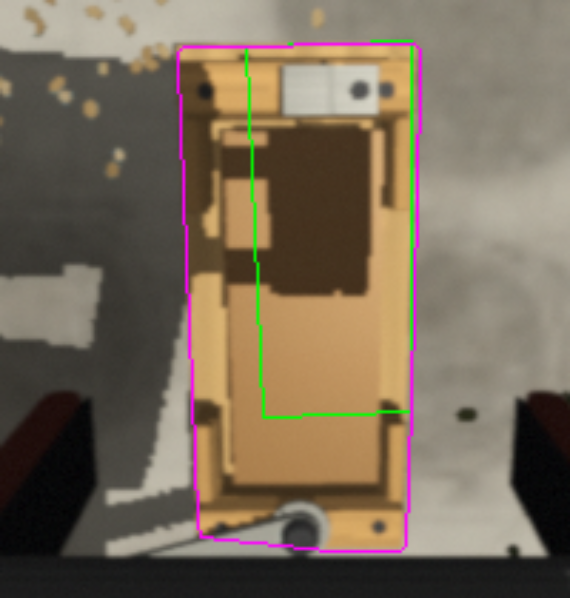

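```bash
python3 - <<'E'
from h import *
T=np.load("pics/w_c2.npz")["T"]
p=np.array([(222,128),(372,125),(382,485),(230,485)])/2.85+[150,80]-.5
for z in(.026,.0385):
    P=unproj(p,z,KW,T);print(z,P.round(4).tolist(),[np.linalg.norm(P[i]-P[(i+1)%4]).round(4) for i in range(4)])
c,s=np.cos(CAR[2]),np.sin(CAR[2])
Q=np.array([(x*.076,y*.032,.026) for x,y in((1,1),(1,-1),(-1,-1),(-1,1))])@np.array([[c,s,0],[-s,c,0],[0,0,1]])+[CAR[0],CAR[1],0]
print(((proj(Q,KW,T)+.5-[150,80])*2.85).round(0))
o=cv2.imread("pics/w_c2.png")[105:260,215:300];cv2.imwrite("pics/m5.png",cv2.resize(o,None,fx=3.85*1.0,fy=3.85,interpolation=cv2.INTER_CUBIC))
E
```

```text
0.026 [[0.69, -0.0191, 0.026], [0.6912, -0.0783, 0.026], [0.5362, -0.0859, 0.026], [0.5363, -0.0188, 0.026]] [np.float64(0.0592), np.float64(0.1551), np.float64(0.0672), np.float64(0.1538)]
0.0385 [[0.6904, -0.0203, 0.0385], [0.6915, -0.0772, 0.0385], [0.5424, -0.0846, 0.0385], [0.5424, -0.02, 0.0385]] [np.float64(0.057), np.float64(0.1493), np.float64(0.0647), np.float64(0.148)]
[[219. 133.]
 [381. 132.]
 [375. 484.]
 [230. 485.]]
```

View pics/m5.png

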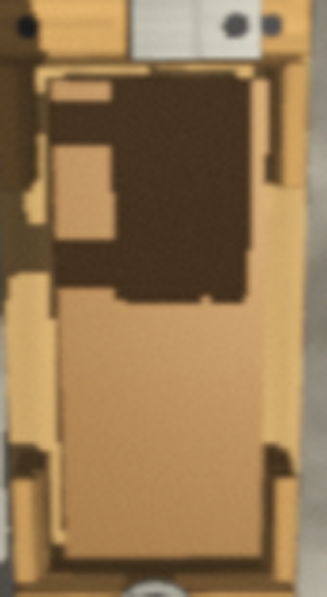

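The board edges match the predicted seated silhouette to within 2 px: (50,80)–(268,80) at the far end and (65,555)–(262,555) at the near end. Lowering met resistance early, probably at the bevel, so I'll poke gently at both ends to confirm it is flat at 26 mm.

```bash
python3 - <<'E'
from h import *
command_gripper(0.0)
for dx in(.05,-.05):
    p=[CAR[0]+dx,CAR[1]-.001]
    move_pose([*p,.06],tooldown(0.006))
    print(movel([*p,.02],v=.03,until_force=4),get_tcp_pos()[2],get_ft_force())
    movel([*p,.08],v=.12)
print(get_time())
E
```

```text
True 0.02638658065147853 [-0.26834126  0.07137445  6.14208322]
True 0.02635902451204266 [-1.39388584  0.48538989  6.13751264]
20.225
```

The board is flat at 26 mm at both ends. Now the slab.

```bash
python3 - <<'E'
from h import *
b=(.5599,.2636,-.0426)
q=tooldown(b[2]);qc=tooldown(CAR[2])
movel([CAR[0]-.05,CAR[1],.16],v=.15)
command_gripper(0.86)
move_pose([b[0],b[1],.12],q)
print(movel([b[0],b[1],.0192],v=.06,until_force=6),get_tcp_pos())
command_gripper(0.0)
print("w",get_grip_width()*88,get_finger_force(),get_tcp_pos())
p=get_tcp_pos()
movel([b[0],b[1],.026],v=.02)
print("w",get_grip_width()*88,get_finger_force(),get_ft_force())
movel([b[0],b[1],.14],v=.1)
move_pose([CAR[0],CAR[1],.14],qc)
movel([CAR[0],CAR[1],.07],v=.08)
shot("hold2")
print("w",get_grip_width()*88,get_finger_force(),get_time())
E
```

```text
False [0.56014077 0.26371248 0.01956739]
w 59.560495963060625 30.000341534614563 [0.56005449 0.26370201 0.01943144]
w 59.890744222902306 29.99980241060257 [-0.04005051 -0.47669674 -1.08541887]
w 59.64287723057065 29.9998676776886 29.625
```

View pics/hold2.png

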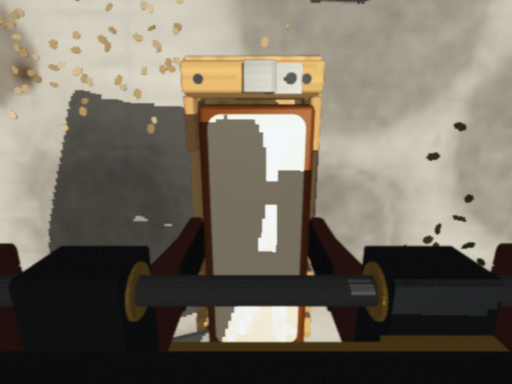

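The slab is held level, with its far edge from (200,106) to (314,106), centred over the carrier. I'll check that edge and lower it onto the board.

```bash
python3 - <<'E'
from h import *
T=np.load("pics/hold2.npz")["T"]
P=unproj([(200,106),(314,106)],.0806,KW,T);print(P.round(4),"expected x",CAR[0]+.074)
dx=float(np.clip(P[:,0].mean()-(CAR[0]+.074),-.003,.003))/2
x,y=CAR[0]-dx,CAR[1]-.001
r=movel([x,y,.0275],v=.04,until_force=4);z=get_tcp_pos()[2];print(r,z,get_ft_force())
if z<.031:
    command_gripper(0.86); movel([x,y,.13],v=.1)
    move_pose([.61-.0689+.264*.34,-.05,.2],tooldown(0)); im,T=shot("w_c3")
    cv2.imwrite("pics/m6.png",cv2.resize(cv2.imread("pics/w_c3.png")[80:290,90:350],None,fx=2.85,fy=2.85,interpolation=cv2.INTER_CUBIC))
print(get_time())
E
```

```text
[[ 0.6861 -0.0232  0.0806]
 [ 0.6865 -0.0801  0.0806]] expected x 0.6864
True 0.027380985167012182 [-0.25752942  0.29919428  5.79343599]
32.7583
```

```bash
ls pics/m6.png && python3 - <<'E'
from h import *
d=np.load("pics/w_c3.npz");x,f=fit(d["im"],d["T"],KW,box(.148,.06,.026,.038),CAR,150,None);print(x,f)
c=camera_info("top");im=read_camera("top");cv2.imwrite("pics/top2.png",cv2.cvtColor(im,cv2.COLOR_RGB2BGR))
E
```

```text
pics/m6.png
[ 0.6117391  -0.0537518   0.00416893] 0.0237406015037594
```

View pics/m6.png

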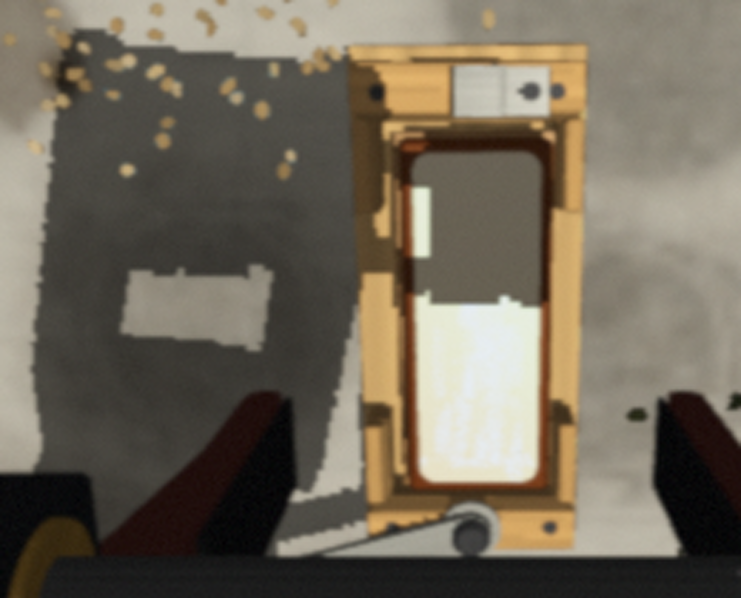

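The slab is seated: contact came at 27.4 mm as expected, it is square, and its y offset is about -3 mm, inside tolerance. Now the bar. I'll straddle the knob loosely with the fingers and drag it along its arc, finishing against the stop with a force limit.

```bash
python3 - <<'E'
from h import *
c_,s_=np.cos(CAR[2]),np.sin(CAR[2])
piv=np.array([CAR[0]-.091*c_,CAR[1]-.091*s_])
def pose(a,z=.051,t=0.):
    w=a+CAR[2];p=piv+.145*np.array([np.cos(w),np.sin(w)])+t*np.array([-np.sin(w),np.cos(w)])
    return [p[0],p[1],z],tooldown(w)
a0=np.arctan2(.095-piv[1],.48-piv[0])-CAR[2];print("a0",a0)
command_gripper(.62)
p,q=pose(a0,.14);move_pose(p,q)
p,q=pose(a0);print(movel(p,q,v=.08,until_force=5),get_tcp_pos())
command_gripper(.42);print(get_grip_width(),get_finger_force(),get_ft_force())
n=13
for a in np.linspace(a0,.04,n+1)[1:]:
    p,q=pose(a);movel(p,q,v=.09)
    f=get_ft_force()
    if np.linalg.norm(f)>40: print("stop",a,f);break
print(a,get_ft_force(),get_time())
half=get_grip_width()*.088/2-.011;print("half",half)
p,q=pose(0,t=-half-.006)
print(movel(p,q,v=.03,until_force=15),get_tcp_pos(),get_ft_force())
t=(np.array(get_tcp_pos())[:2]-piv)@[-s_,c_];print("knob tangential est",t+half,"angle",(t+half)/.145,get_time())
shot("bar");read=read_camera("scene");cv2.imwrite("pics/s9.png",cv2.cvtColor(read,cv2.COLOR_RGB2BGR)[130:280,140:340])
E
```

```text
a0 1.8413921870896695
False [0.48219353 0.08871388 0.05142819]
0.4210367094747523 0.0 [-0.22459793  0.36682278 -0.32816424]
0.04 [-0.1353271   0.18427801  0.0319182 ] 41.4
half 0.007275933631941171
True [ 0.66648177 -0.0551207   0.05087675] [0.94842907 5.10790359 2.8722011 ]
knob tangential est 0.002130832758012101 angle 0.014695398331117939 41.875
```

View pics/bar.png

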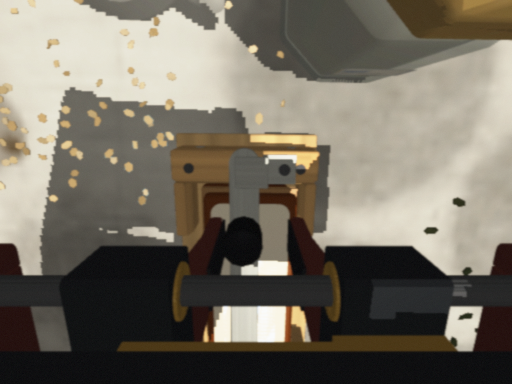

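The bar lies along the carrier, centred on the block: tip at (245,158), block 172–318, knob at (243,241). I'll push a bit harder to confirm the stop, then release and check.

```bash
python3 - <<'E'
from h import *
p0=np.array(get_tcp_pos())
r=movel([p0[0],p0[1]-.006,p0[2]],v=.02,until_force=25);p=np.array(get_tcp_pos());print(r,p-p0,get_ft_force())
command_gripper(.62);movel([p0[0],p0[1],.15],v=.12)
move_pose([.61-.0689+.264*.34,-.05,.2],tooldown(0)); im,T=shot("w_c4")
cv2.imwrite("pics/m8.png",cv2.resize(cv2.imread("pics/w_c4.png")[80:290,90:350],None,fx=2.85,fy=2.85,interpolation=cv2.INTER_CUBIC));print(get_time())
E
```

```text
True [-9.52828595e-05 -1.46058593e-05 -1.61108583e-04] [0.57138577 4.04861387 2.80708113]
44.1667
```

View pics/m8.png

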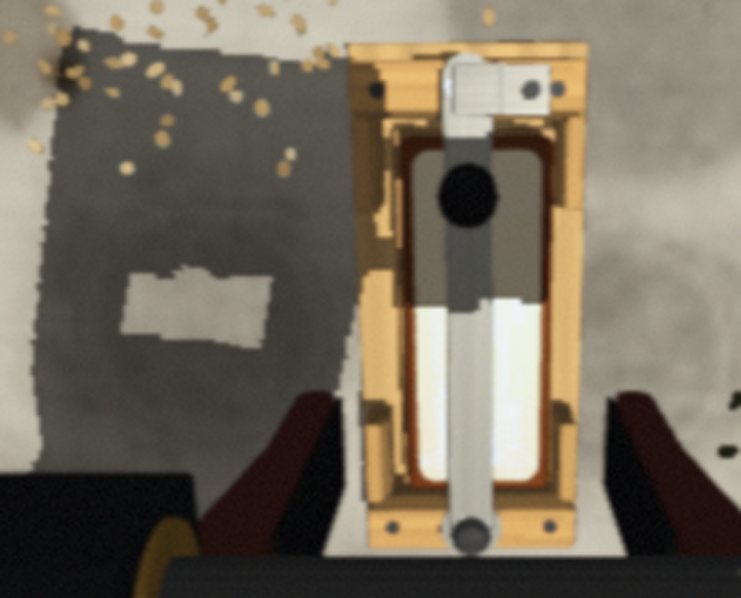

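The bar runs under the keeper: pivot (470,535), knob (468,195), tip (465,75). The 25 N push did not move it. One numeric check of the angle, then hand in.

```bash
python3 - <<'E'
from h import *
T=np.load("pics/w_c4.npz")["T"]
f=lambda u,v,z:unproj([(u/2.85+90-.5,v/2.85+80-.5)],z,KW,T)[0]
k=f(468,195,.0735);p=f(470,535,.0505);d=k-p;print(k,p,"angle",np.arctan2(d[1],d[0])-CAR[2],np.hypot(d[0],d[1]))
# bar centreline at mid-length, z=.0455
a,b=f(467,130,.0455),f(470.5,480,.0455);d=a-b;print("bar",np.arctan2(d[1],d[0])-CAR[2])
wait(.3);print(job_done(),get_time())
E
```

```text
[ 0.66852074 -0.04886337  0.0735    ] [ 0.5251115  -0.04926915  0.0505    ] angle -0.003170524935536931 0.14340981864780955
bar 0.002132964065631725
the job is handed in; nothing more can be done
the job is handed in; nothing more can be done
```

The board lies flat on the packed slab, the second slab sits icing up on the board, and the hold-down bar is home under the keeper (measured angle about 0 rad); I handed the job in at about 45 s, with no verdict returned, and did not re-measure the biscuit, though nothing is known to have touched it.

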